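# Park the pH pen in its storage vial

## Robot

A 6-joint arm with a two-finger parallel gripper is mounted at the origin on the work surface. World frame = base frame: x ahead of the robot, y to its left, z up, the work surface at z = 0. Lengths are in m, angles in rad, forces in N, time in s.
With the tool pointing down it reaches from about 0.25 to 0.775 m from the base axis. Payload 4 kg.
Tool frame: the origin (TCP) lies between the finger pads; the fingertips stand tip_extent ahead of it and the grasp point (between the pads) lies 2 mm behind it (tip_extent is the distance from the TCP to the fingertips, in m); z points along the fingers, y is the line along which they close (so a half turn about z gives the same grasp; the last joint's range is limited). The gripper opens to 94 mm and grips with 3 to 60 N. Pads are 16 mm wide; open, the fingers measure 119 mm over their backs; the gripper's body (75 mm by 177 mm) begins 78 mm behind the grasp point.
Start: joints at [1.193, 0.087, 1.371, -0, 1.684, -0.103], TCP at [0.149, 0.529, 0.223] pointing down, gripper open.
Joint ranges: [-3.1, 3.1], [-0.76, 2.03], [0.27, 2.55], [-1.08, 4.22], [0.17, 2.65], [-2.57, 2.57]. Speed limits (rad/s): [2.79, 2.79, 3.14, 3.14, 3.14, 3.14].

## Interface

Orientations are given as a unit quaternion [w, x, y, z].
In Python, from cell import * gives the robot as it stands.
- The arm moves only by the tool arm_command, never from a script. Its argument "rows" is a list of rows, each a list of 7 numbers: the shift along the tool's x, y, z scaled (see below), then the turn, a rotation vector about the tool's x, y, z scaled (see below), then the opening, from 0 (shut) to 1 (fully open). In form: [[x, y, z, wx, wy, wz, gripper], ...]. A call has 1 to 10 rows; each row is the pose to reach, as a shift and turn from the pose commanded when the call began, along the tool's axes at that moment; what a row does not reach only later rows make up. The controller multiplies each number of a shift by 0.8 m and each number of a turn by pi/2 rad. A row lasts 1/8 s, in which the tool goes at most 62.5 mm and 10.7 degrees, less where a joint would pass 70% of its speed; a pose out of reach is approached as far as the arm can. A call with a number of a shift or a turn outside -1 to 1 is refused whole. A call with a gripper value outside its range is refused whole. The fingers move at their own pace and stop on an object; "force" is the grip in N (left out, the last holds). Time passes only in rows, so rows that repeat a pose let the fingers close. It gives the time, the measured TCP pose, the force, the opening and the grip force at its end, in the units of the state.
- sense(): the state, without advancing time (a new reading comes with each control period).
- capture(name): name is "scene" or "side" or "wrist"; returns a dict with "color" (420x560x3 uint8, red, green, blue), "fx", "fy", "cx", "cy" (pixels), "R" (3x3) and "t" (3): a world point X has camera coordinates R X + t. Camera axes: x right, y down, z forward; pixel columns grow to the right and rows downward; lengths in m; the calibration is good to about 2 mm. The wrist camera is an equidistant fisheye: a pixel r from the principal point sees the ray r / f radians off the axis. A picture is of the moment at which its call begins. There is no depth.
- job_done(): hands the job in; it is judged then, once.
The state is a dict: "time_s": time; "joint_positions": joint angles; "qd": joint speeds; "effort": joint torques, N m; "eef_pos": TCP position; "tcp_rot": TCP orientation; "ft_force": force on the tool from outside, world axes, zero at the start; "wrist_torque": the same for the moment, N m; "opening": opening from 0.0 (shut) to 1.0 (fully open); "grip_force": force on a finger pad.
Only numpy, scipy, OpenCV 4.12 (cv2) and the standard library are available. Lean on these libraries where they do the work, as an engineer would, in place of code of your own. Each camera call takes 0.05 s, during which the arm holds its last target. There are 200 camera calls.

## Task

The soap batch has been tested: take the yellow pH pen out of its sloping rest, feel its white stem into the open, orange-collared storage vial that leans loosely in the tube rack, and let go of the pen once it stands there by itself on the rubber lips inside. Then press it straight down with your fingertips on its black end cap until its black shoulder sits fully home on the vial's rim, firmly but without forcing it (it is a glass instrument), and take the hand away. Do not disturb the soap, bottles and spatula around it.

Things in the scene. Friction and masses are not known exactly. Their poses are not given: they have to be found in the camera images.
- pen: Yellow pen-type pH tester, 168 mm long, about 90 g. Origin: centre of the underside of its black shoulder; own z runs along the pen from tip to end cap. Black round shoulder 24 mm diameter from z 0 to 14 mm, yellow body z 14 to 94 mm (24 mm thick along own x, 34 mm wide along own y, flat sides), black end cap to z 106 mm. White stem below the shoulder. Starts in the rest.
- pen_tip (a point): End of the pen's white stem, 62 mm below the shoulder's underside on the pen's axis. The stem is 14 mm in diameter, the edge of its end rounded off over 3 mm, the middle 9 mm flat.
- pen_grip (a point): Point on the pen's axis 75 mm above the shoulder's underside, inside the yellow part; grip here across the 34 mm width (own y). Both sides are free of the rest above 35 mm from the shoulder. The pen's top is 31 mm farther up the axis.
- pen_cap: The pen's black end cap, 22 x 31 x 12 mm, fixed on the pen; origin at the centre of its underside, 94 mm above the shoulder's underside along the pen; its flat top is 12 mm above that. Press here.
- rest: Aluminium pen rest on a blue 130 x 85 x 8 mm base fixed to the bench; origin: centre of its underside. The pen lies in it on a 22 mm wide spine, cap end leaning 35 degrees from vertical towards the rest's own -x (roughly to the robot), shoulder on a fork, lower body between two cheeks that reach 32 mm above the shoulder. It comes out freely along its own axis, 70 mm until the stem is clear.
- rack: Pale wooden tube rack, 62 x 152 x 50 mm, fixed; origin: centre of its underside, long side along own y. Capped buffer tubes stand at own y -46 mm (red cap) and 0 (blue cap), tops 80 mm above the bench. The hole at own y +46 mm, 36 mm wide, holds the open storage vial: clear, 28 mm outside, 92 mm tall, its top 16 mm an orange collar 30 mm outside, rim 98 mm above the bench, bore 17 mm wide.
- vial_place (a point): On the axis of the storage vial's hole at rim height (98 mm over the bench), fixed to the rack: the centre of the mouth if the vial stood upright. But it stands loosely, leaning on its foot up to 0.085 rad about each rack axis, x and y, not measured: the mouth is up to 8 mm off each way, 11 mm in all. Pushed sideways with 5 N at the rim it shifts, 0.087 rad at most each way.
- vial_lips (a point): On the hole's axis 34 mm below rim height, fixed to the rack: where the stem's tip comes to rest on four springy rubber lips in the vial that narrow its bore to 12 mm. Let go there the pen stands by itself, leaning up to 0.23 rad with the vial. Pushing it through and on down takes 4 to 20 N until the shoulder meets the rim; the tip does not reach the vial's floor, 84 mm below the rim.
- soap0: Amber soap bar, 52 x 80 x 26 mm, loose, beyond the work area; bystander, origin under its centre.
- soap1: Green soap bar, 52 x 80 x 26 mm, loose, near the robot; bystander, origin under its centre.
- buffer_red: Small bottle with red cap, 44 mm diameter, 85 mm tall; bystander, origin under its centre.
- buffer_yellow: Small bottle with yellow cap, 44 mm diameter, 85 mm tall; bystander, origin under its centre.
- buffer_blue: Small bottle with blue cap, 44 mm diameter, 85 mm tall; bystander, origin under its centre.
- rinse_bottle: Clear rinse bottle with white cap, 64 mm diameter, 160 mm tall; bystander, origin under its centre.
- spatula: White-handled red spatula, 240 mm long, lying flat; bystander.
There are look-alikes about, which are no part of the job. Leave any turquoise look-alike of the pen alone.

How it is judged:
On the way, in this order (a step that is already met when the one before it is completed fails the run):
1. the pen stands by itself, let go, with its stem in the mouth of the storage vial, at least 15 mm deep but not yet pressed home (shoulder at least 15 mm above the rim) (horizontal distance between pen_tip and vial_place below 0.012 m and height (world z) of pen_tip below 0.083 m and height (world z) of pen above 0.113 m and angle between pen's own z axis and vertical below 0.35 rad and contact force between the fingers and pen below 0.1 N and linear speed of pen below 0.03 m/s), for 0.2 s.
2. the pen is pushed down by the fingers on its end cap until the shoulder is within 4 mm of the rim (contact force between the fingers and pen_cap above 1 N and height (world z) of pen below 0.102 m and horizontal distance between pen_tip and vial_place below 0.012 m).
At the end, for the whole second after the job is handed in: The pen is in the storage vial with its shoulder on the rim (underside of the shoulder at most 3 mm above rim height), its tip within 12 mm of the hole's axis, leaning less than 0.25 rad, at rest and let go (height (world z) of pen below 0.101 m and horizontal distance between pen_tip and vial_place below 0.012 m and angle between pen's own z axis and vertical below 0.25 rad and contact force between the fingers and pen below 0.1 N and linear speed of pen below 0.02 m/s); the robot touches nothing.
It fails at once if the pen is forced: more than 50 N between the pen and the vial or rack (contact force between pen and rack above 50 N).
It fails at once if a bystander (soap bars, bottles, spatula) is moved more than 30 mm (distance of any of soap0, soap1, buffer_red, buffer_yellow, buffer_blue, rinse_bottle, spatula from where it was at the start of the episode above 0.03 m).
It also fails if it takes over 64 s, if anything falls off the work surface, if the arm or the gripper's body presses on something with over 40 N, if the wrist force passes 120 N, or if a joint passes its speed limit or range.

## Working session

There is one attempt and no reset: what is moved stays moved. The work goes in short steps, Python scripts to look and compute and a tool call to move; the robot and the scene stay as the last step left them, time stands still between calls to the robot, and variables do not carry over. Pictures are saved under pics/ and viewed, at most 11 in all, crops included, and the job is handed in when it is done.

Besides the shell and the picture viewer there is one more tool, called after ">>>" by a JSON object that holds its "op" and its "data", one argument or row to a line. arm_command: Moves the arm, as the interface text tells. Shifts and turns lie within -1 to 1; 1 stands for 0.8 m of shift or pi/2 rad of turn. Its arguments: {"type":"object","properties":{"rows":{"type":"array","items":{"type":"array","items":{"type":"number","minimum":-1,"maximum":1}}},"force":{"type":"number"}},"required":["rows"]}

```bash
ls; mkdir -p pics; python3 - <<'E'
from cell import *
import cv2,numpy as np
s=sense();print(s)
ims=[]
for n in ["scene","side","wrist"]:
    c=capture(n);np.savez(f"pics/{n}0.npz",**c);print(n,c['fx'],c['cx'],c['cy'],c['R'].round(3).tolist(),c['t'].round(3).tolist())
    cv2.imwrite(f"pics/{n}0.png",c['color'][:,:,::-1])
E
```

```text
pics
{'time_s': 0.0, 'joint_positions': array([ 1.19289884e+00,  8.79501024e-02,  1.37224876e+00, -1.47457308e-05,
        1.68359068e+00, -1.03112859e-01]), 'qd': array([ 6.31619205e-05,  5.62385178e-04,  7.87191644e-04, -2.11798568e-04,
        4.27566503e-05, -1.14670825e-03]), 'effort': array([ 7.59980994e-04, -3.40200770e+01, -3.02417922e+01,  7.18299346e-02,
        3.33333551e-02, -1.65142906e-04]), 'eef_pos': array([0.14906321, 0.52888394, 0.2213096 ]), 'tcp_rot': array([-2.54525927e-04,  1.36961204e-01,  9.90575803e-01, -1.06857344e-03]), 'ft_force': array([-0.84659687,  0.15583756,  0.71812837]), 'wrist_torque': array([ 9.01550572e-05, -7.47582876e-02, -1.13082971e-02]), 'grip_force': 0.0, 'opening': 1.0026691601489406}
scene 436.376074365138 278.2789170190524 211.88539327367934 [[-0.759, 0.651, 0.022], [0.429, 0.525, -0.735], [-0.49, -0.548, -0.678]] [0.357, -0.094, 1.415]
side 392.1424539141933 276.1229324640837 209.6289754537202 [[0.609, 0.793, 0.013], [0.459, -0.339, -0.821], [-0.647, 0.506, -0.571]] [-0.271, -0.146, 1.335]
wrist 325.19226210127806 285.4583173840537 207.86766626065344 [[0.272, 0.962, -0.002], [0.938, -0.265, 0.225], [0.216, -0.063, -0.974]] [-0.549, -0.023, 0.389]
```

View pics/scene0.png

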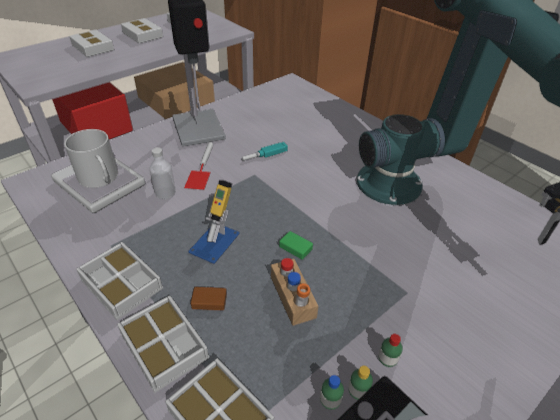

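View pics/side0.png

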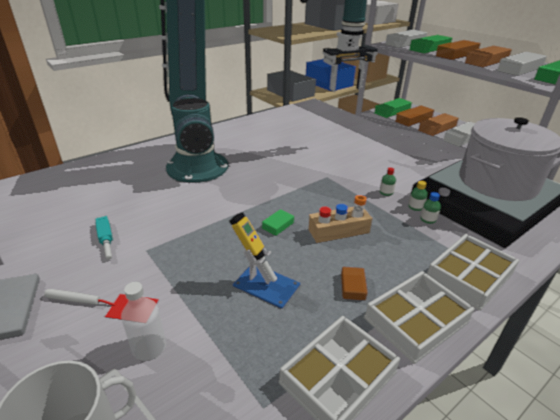

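Candidates: the yellow pen in the rest at scene (221,200) / side (247,238), and the turquoise look-alike lying at scene (265,152) / side (104,235). I choose the yellow one. For the vial, the orange collar is at scene (303,290) / side (360,202); the red and blue capped tubes beside it are not it. Next is a close crop montage with measurements.

```bash
cat > h.py <<'E'
import numpy as np,cv2
def load(n): return dict(np.load(f"pics/{n}.npz"))
def ray(c,u,v):
    d=np.array([(u-c['cx'])/c['fx'],(v-c['cy'])/c['fy'],1.]); R=c['R']
    d=R.T@(d/np.linalg.norm(d)); return -R.T@c['t'],d
def tri(a,pa,b,pb):
    o1,d1=ray(a,*pa);o2,d2=ray(b,*pb)
    s=np.linalg.lstsq(np.c_[d1,-d2],o2-o1,rcond=None)[0]
    p,q=o1+s[0]*d1,o2+s[1]*d2
    return (p+q)/2,np.linalg.norm(p-q)
def plane(c,p,z):
    o,d=ray(c,*p); return o+d*(z-o[2])/d[2]
def proj(c,X):
    x=c['R']@np.asarray(X)+c['t']; return np.array([c['fx']*x[0]/x[2]+c['cx'],c['fy']*x[1]/x[2]+c['cy']])
def mask(c,lo,hi,box=None):
    m=cv2.inRange(cv2.cvtColor(c['color'],cv2.COLOR_RGB2HSV),np.array(lo),np.array(hi))
    if box: 
        k=np.zeros_like(m);x0,y0,x1,y1=box;k[y0:y1,x0:x1]=1;m=m*k
    n,l,s,ce=cv2.connectedComponentsWithStats(m)
    i=1+np.argmax(s[1:,4]); return (l==i).astype(np.uint8),ce[i],s[i]
E
python3 - <<'E'
from h import *
a,b=load("scene0"),load("side0")
B={'yel':((20,120,120),(34,255,255),(195,170,245,240),(225,205,275,270)),
'red':((0,150,80),(5,255,255),(275,250,300,280),(312,200,335,222)),
'blu':((105,150,60),(125,255,255),(284,268,305,287),(330,200,352,220)),
'ora':((6,150,100),(16,255,255),(294,278,318,310),(350,190,372,212)),
'base':((100,120,40),(125,255,255),(180,215,245,270),(225,260,305,310))}
for k,(lo,hi,ba,bb) in B.items():
    ma,ca,sa=mask(a,lo,hi,ba);mb,cb,sb=mask(b,lo,hi,bb)
    print(k,ca.round(1),sa,cb.round(1),sb,*[x.round(4) for x in tri(a,ca,b,cb)])
def cr(c,x,y,w,h): return cv2.resize(c['color'][y:y+h,x:x+w,::-1],(400,300),interpolation=cv2.INTER_CUBIC)
A=np.vstack([np.hstack([cr(a,170,172,100,100*3//4+5),cr(b,205,205,110,83)]),np.hstack([cr(a,250,250,100,75),cr(b,290,182,100,75)])])
cv2.imwrite("pics/crop1.png",A)
E
```

```text
yel [220.5 201.4] [211 185  20  31 289] [247.7 237.3] [232 217  32  38 454] [ 0.543  -0.154   0.1171] 0.0001
red [286.6 264.2] [281 259  12  12 121] [324.7 211.5] [320 207  11  10  91] [0.5255 0.0925 0.0723] 0.0009
blu [293.5 278.3] [288 272  12  13 124] [341.2 208.6] [337 204  10  10  84] [0.5419 0.1355 0.0727] 0.0006
ora [303.  290.1] [297 284  13  14 115] [360.  199.7] [355 196  11   9  88] [0.5584 0.1842 0.0904] 0.0018
base [213.2 245.3] [189 227  50  36 814] [267.6 287.7] [ 233  268   67   40 1241] [ 0.5905 -0.1364 -0.0063] 0.0006
```

View pics/crop1.png

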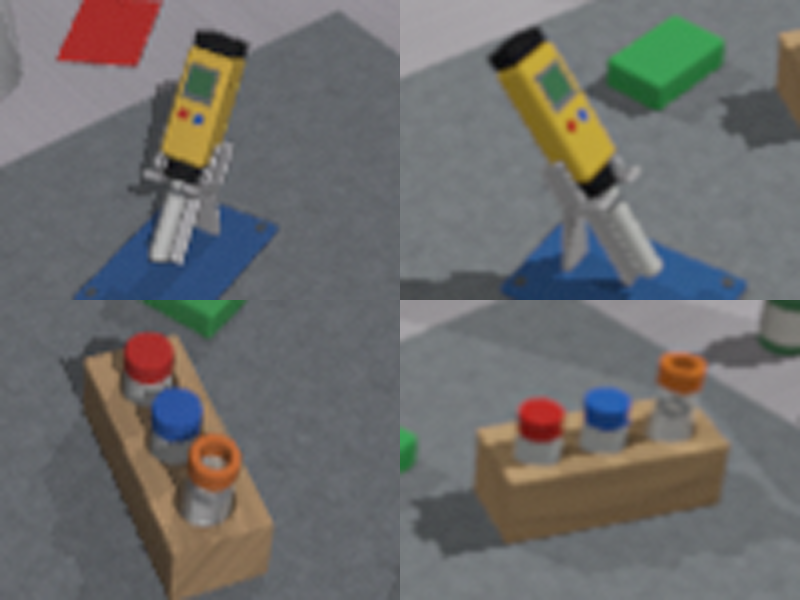

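The crops confirm it: the yellow pen leans in the rest with its stem in the fork, and the open orange ring is the end vial, leaning a little. I'll go over the rack for a close view and then to the pen.

```bash
cat >> h.py <<'E'
from scipy.spatial.transform import Rotation as Ro
def Rq(q): return Ro.from_quat([q[1],q[2],q[3],q[0]]).as_matrix()
def go(s,p,R=None):
    "row numbers from state pose s to world TCP p, rotation R"
    R0=Rq(s['tcp_rot']); R=R0 if R is None else R
    sh=R0.T@(np.asarray(p)-s['eef_pos'])/0.8
    w=Ro.from_matrix(R0.T@R).as_rotvec()/(np.pi/2)
    return sh.round(4).tolist()+w.round(4).tolist()
def fray(c,u,v):
    x,y=(u-c['cx'])/c['fx'],(v-c['cy'])/c['fy'];th=np.hypot(x,y)
    d=np.array([x*np.sinc(th/np.pi),y*np.sinc(th/np.pi),np.cos(th)])
    return -c['R'].T@c['t'],c['R'].T@d
def down(yaw): # tool z down, tool x along world direction yaw
    x=np.array([np.cos(yaw),np.sin(yaw),0]);z=np.array([0,0,-1.]);return np.c_[x,np.cross(z,x),z]
E
python3 - <<'E'
from h import *
import cell
print([n for n in dir(cell) if not n.startswith('_')])
from cell import *
s=sense();w=load("wrist0");R0=Rq(s['tcp_rot']);print(R0.round(3).tolist())
C=-w['R'].T@w['t'];print('cam in tool',(R0.T@(C-s['eef_pos'])).round(4),(R0.T@w['R'].T).round(3).tolist())
print(getattr(cell,'tip_extent',None))
print(go(s,[0.55,0.16,0.24],down(np.pi)))
E
```

```text
['MotionError', 'capture', 'job_done', 'sense', 'tip_extent']
[[-0.962, 0.271, -0.001], [0.271, 0.962, -0.002], [0.0, -0.002, -1.0]]
cam in tool [ 0.0643 -0.0002 -0.1617] [[-0.001, -0.974, -0.225], [1.0, -0.001, -0.0], [0.0, -0.225, 0.974]]
0.017
[-0.6075, -0.308, -0.0226, -0.001, -0.0003, -0.175]
```

>>> {"op": "arm_command", "data": {
  "rows": [
    [-0.6,-0.3,-0.02,0,0,-0.17,1],
    [-0.6,-0.3,-0.02,0,0,-0.17,1],
    [-0.6,-0.3,-0.02,0,0,-0.17,1],
    [-0.6,-0.3,-0.02,0,0,-0.17,1],
    [-0.6,-0.3,-0.02,0,0,-0.17,1],
    [-0.6,-0.3,-0.02,0,0,-0.17,1],
    [-0.6,-0.3,-0.02,0,0,-0.17,1],
    [-0.6,-0.3,-0.02,0,0,-0.17,1],
    [-0.6,-0.3,-0.02,0,0,-0.17,1],
    [-0.6,-0.3,-0.02,0,0,-0.17,1]
  ]
}}

```text
time_s: 1.4
eef_pos: [0.5476, 0.1658, 0.2372]
tcp_rot: [-0.001, 0.006, 1.0, -0.0]
ft_force: [0.1, 0.5, 0.4]
opening: 0.999
grip_force: 0.0
```

```bash
python3 - <<'E'
from h import *
from cell import *
c=capture("wrist");np.savez("pics/w1.npz",**c);cv2.imwrite("pics/w1.png",c['color'][:,:,::-1])
s=sense();print(s['eef_pos'],s['time_s'],s['ft_force'])
print(go(s,[0.48,-0.13,0.30],down(np.pi)))
E
```

```text
[0.54641397 0.16721514 0.23750465] 1.45 [ 0.44823352 -0.44823043  0.4155355 ]
[0.0794, -0.3723, -0.078, 0.0001, -0.0013, -0.0064]
```

View pics/w1.png

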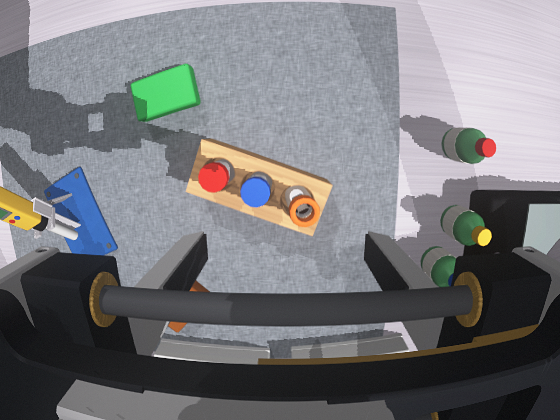

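This shows red cap (213,178), blue cap (256,192), orange mouth (304,211), and rack-top corners near (201,139), (331,183), (315,236), (187,193). Now over the pen.

>>> {"op": "arm_command", "data": {
  "rows": [
    [0.08,-0.37,-0.08,0,0,0,1],
    [0.08,-0.37,-0.08,0,0,0,1],
    [0.08,-0.37,-0.08,0,0,0,1],
    [0.08,-0.37,-0.08,0,0,0,1],
    [0.08,-0.37,-0.08,0,0,0,1],
    [0.08,-0.37,-0.08,0,0,0,1],
    [0.08,-0.37,-0.08,0,0,0,1]
  ]
}}

```text
time_s: 2.33
eef_pos: [0.4797, -0.1259, 0.3023]
tcp_rot: [0.0, 0.003, 1.0, 0.001]
ft_force: [0.1, 1.0, 0.4]
opening: 1.001
grip_force: 0.0
```

```bash
python3 - <<'E'
from h import *
from cell import *
c=capture("wrist");np.savez("pics/w2.npz",**c);cv2.imwrite("pics/w2.png",c['color'][:,:,::-1])
s=sense();print(s['eef_pos'],s['time_s'])
def fpl(c,p,z):
    o,d=fray(c,*p);return o+d*(z-o[2])/d[2]
w=load("w1")
for k,lo,hi,z,box in [('red',(0,150,60),(4,255,255),.08,(190,150,240,200)),('blue',(105,150,60),(125,255,255),.08,(230,170,280,215)),('ora',(6,150,80),(16,255,255),.098,(280,185,325,235))]:
    m,ce,st=mask(w,lo,hi,box); print(k,ce,st)
    cs=cv2.findContours(m,0,2)[0];h=cv2.convexHull(cs[0]); e=cv2.fitEllipse(h);print(e,fpl(w,e[0],z),[fpl(w,p,z).round(4).tolist() for p in [(st[0],ce[1]),(st[0]+st[2],ce[1])]])
    if k=='ora':
        cs,_=cv2.findContours(m,cv2.RETR_CCOMP,1)[0:2]
        for q in cs:
            if len(q)>5: e=cv2.fitEllipse(q);print('  ',e,fpl(w,e[0],z).round(4))
q=[fpl(w,p,.05) for p in [(201,139),(331,183),(315,236),(187,193)]];print(np.round(q,4).tolist())
m,ce,st=mask(c,(20,120,100),(34,255,255));print('yel',ce,st,cv2.minAreaRect(cv2.findContours(m,0,2)[0][0]))
m,ce,st=mask(c,(100,120,40),(125,255,255));print('base',ce,st,cv2.boxPoints(cv2.minAreaRect(cv2.findContours(m,0,2)[0][0])).tolist())
E
```

```text
[ 0.47979202 -0.12546842  0.3021114 ] 2.375
red [213.15767045 176.78267045] [198 162  31  30 704]
((213.11134338378906, 176.75074768066406), (29.287334442138672, 30.387147903442383), 64.32037353515625) [0.52366702 0.09303837 0.08      ] [[0.5232, 0.0772, 0.08], [0.5241, 0.1094, 0.08]]
blue [255.09131737 191.79640719] [241 178  29  29 668]
((255.14215087890625, 191.71331787109375), (28.64473533630371, 29.278594970703125), 74.86565399169922) [0.53972103 0.1352275  0.08      ] [[0.5396, 0.1209, 0.08], [0.54, 0.1501, 0.08]]
ora [303.79609929 210.84042553] [289 195  31  32 564]
((303.6822509765625, 210.7446746826172), (30.197389602661133, 31.949689865112305), 151.6075897216797) [0.55557986 0.18269804 0.098     ] [[0.5555, 0.1687, 0.098], [0.5559, 0.1983, 0.098]]
   ((303.7488098144531, 210.80068969726562), (29.562692642211914, 31.190628051757812), 145.3184814453125) [0.5556 0.1828 0.098 ]
   ((303.53277587890625, 210.60853576660156), (15.617936134338379, 18.546384811401367), 57.61318588256836) [0.5554 0.1826 0.098 ]
[[0.4854, 0.0742, 0.05], [0.5363, 0.2153, 0.05], [0.5966, 0.1982, 0.05], [0.545, 0.0546, 0.05]]
yel [264.64123377 252.40097403] [237 229  46  41 616] ((262.6104736328125, 254.18260192871094), (37.41226577758789, 35.7469482421875), 39.17366027832031)
base [283.70194384 246.60223182] [ 236  201   82   93 2778] [[234.4584197998047, 221.3238983154297], [286.6645812988281, 199.43096923828125], [318.56634521484375, 275.50439453125], [266.3601989746094, 297.3973388671875]]
```

View pics/w2.png

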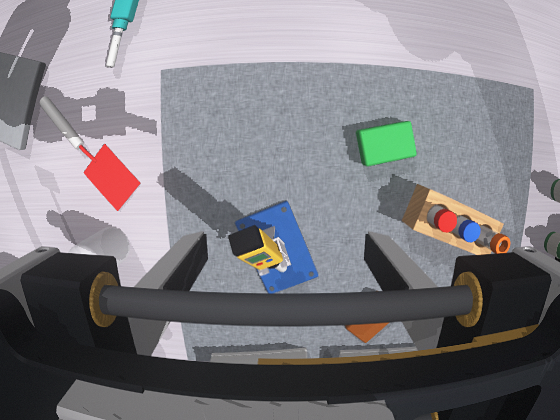

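The wrist view shows pen cap at (246,242), yellow body (263,255), blue base corners about (286,201), (318,275), (266,297), (234,221). I'll triangulate the black cap and shoulder, with the base for yaw.

```bash
python3 - <<'E'
from h import *
a,b,c=load("scene0"),load("side0"),load("w2")
def pl(f,c,p,z):
    o,d=f(c,*p);return o+d*(z-o[2])/d[2]
q=[pl(fray,c,p,.008) for p in [(286.7,199.4),(318.6,275.5),(266.4,297.4),(234.5,221.3)]]
for i in range(4):
    d=q[(i+1)%4]-q[i];print('edge',np.linalg.norm(d[:2]).round(4),np.degrees(np.arctan2(d[1],d[0])).round(1))
print('base centre',np.mean(q,0).round(4))
for n,cc,bx in [('scene',a,(195,170,245,240)),('side',b,(222,205,290,280))]:
    my,_,_=mask(cc,(18,100,90),(36,255,255),bx);r=cv2.minAreaRect(cv2.findContours(my,0,2)[0][0]);print(n,'yel rect',np.round(r[0],1),np.round(r[1],1),round(r[2],1))
B=(0,0,0),(180,255,55)
def bl(cc,bx):
    m,ce,st=mask(cc,*B,bx);print(ce.round(1),st);return ce
ca,cb,cw=bl(a,(215,178,235,190)),bl(b,(228,210,247,228)),bl(c,(225,222,266,262))
sa,sb=bl(a,(208,210,225,220)),bl(b,(252,250,266,262))
def trin(L):
    A=np.zeros((3,3));v=np.zeros(3)
    for o,d in L:
        M=np.eye(3)-np.outer(d,d);A+=M;v+=M@o
    X=np.linalg.solve(A,v);return X,[np.linalg.norm((np.eye(3)-np.outer(d,d))@(X-o)).round(4) for o,d in L]
X,e=trin([ray(a,*ca),ray(b,*cb),fray(c,*cw)]);print('cap',X.round(4),e)
Y,e=trin([ray(a,*sa),ray(b,*sb)]);print('shoulder',Y.round(4),e)
d=X-Y;print(np.linalg.norm(d),np.degrees(np.arctan2(d[1],d[0])),np.degrees(np.arccos(d[2]/np.linalg.norm(d))))
E
```

```text
edge 0.1293 22.0
edge 0.0898 -65.1
edge 0.1329 -160.8
edge 0.0832 112.7
base centre [ 0.5857 -0.1394  0.008 ]
scene yel rect [220.1 200.3] [14.6 30.8] 15.9
side yel rect [248.1 236.5] [39.2 17.4] 58.4
[224.7 183.4] [219 181  12   6  52]
[236.3 218.2] [230 213  14  11  81]
[245.4 240.6] [229 226  34  30 684]
[214.7 217.1] [211 214   9   6  35]
[259.4 255.1] [255 251   9   9  43]
cap [ 0.5188 -0.1656  0.1588] [np.float64(0.0004), np.float64(0.0003), np.float64(0.0005)]
shoulder [ 0.5715 -0.1447  0.0829] [np.float64(0.0008), np.float64(0.0008)]
0.0947390971484306 -158.38423906254408 36.698669202872814
```

```bash
cat >> h.py <<'E'
def penR(az,lean):
    "tool rotation for a pen whose cap leans towards azimuth az by lean, tool z down the pen; y horizontal"
    u=np.array([np.sin(lean)*np.cos(az),np.sin(lean)*np.sin(az),np.cos(lean)]);z=-u
    y=np.cross([0,0,1.],u);y/=np.linalg.norm(y); y=y if y[1]>0 else -y
    return np.c_[np.cross(y,z),y,z]
E
python3 - <<'E'
from h import *
from cell import *
s=sense();R=penR(np.radians(202),np.radians(35));g=np.array([.533,-.16,.138]);print(R.round(3))
print(go(s,g-.13*R[:,2],R))
E
```

```text
[[-0.76  -0.375  0.532]
 [-0.307  0.927  0.215]
 [-0.574 -0.    -0.819]]
[0.0195, -0.0783, 0.0719, -0.0749, -0.384, -0.2403]
```

>>> {"op": "arm_command", "data": {
  "rows": [
    [0.02,-0.078,0.072,-0.075,-0.384,-0.24,1],
    [0.02,-0.078,0.072,-0.075,-0.384,-0.24,1],
    [0.02,-0.078,0.072,-0.075,-0.384,-0.24,1],
    [0.02,-0.078,0.072,-0.075,-0.384,-0.24,1],
    [0.02,-0.078,0.072,-0.075,-0.384,-0.24,1],
    [0.02,-0.078,0.072,-0.075,-0.384,-0.24,1],
    [0.02,-0.078,0.072,-0.075,-0.384,-0.24,1]
  ]
}}

```text
time_s: 3.25
eef_pos: [0.4945, -0.1407, 0.2666]
tcp_rot: [0.27, -0.145, 0.951, 0.043]
ft_force: [-0.5, -0.4, -0.9]
opening: 0.998
grip_force: 0.0
```

```bash
python3 - <<'E'
from h import *
from cell import *
c=capture("wrist");np.savez("pics/w3.npz",**c)
s=sense();R=penR(np.radians(202),np.radians(35));g=np.array([.533,-.16,.138])
print(s['eef_pos'],np.degrees(Ro.from_matrix(Rq(s['tcp_rot']).T@R).as_rotvec()).round(2),s['joint_positions'].round(2))
print(go(s,g+.002*R[:,2],R))
# where the cap lies in this view vs prediction
m,ce,st=mask(c,(20,120,100),(34,255,255),(150,100,420,285));print('yel',ce,st)
for h in (14,75,94,106):
    X=g+(h-75)/1000*-R[:,2];x=c['R']@X+c['t'];th=np.arctan2(np.hypot(x[0],x[1]),x[2]);print(h,(np.array([c['cx'],c['cy']])+c['fx']*th*x[:2]/np.hypot(x[0],x[1])).round(1))
cv2.imwrite("pics/w3.png",c['color'][:,:,::-1])
E
```

```text
[ 0.4944763  -0.14087712  0.26661857] [-2.42 -3.21 -3.97] [-0.69 -0.3   1.73  0.46  1.4  -2.57]
[0.0515, -0.0375, 0.1595, -0.0269, -0.0356, -0.0441]
yel [230.49577465 273.7943662 ] [214 266  36  16 355]
14 [260.1 159.1]
75 [251.8 160.7]
94 [248.4 161.3]
106 [246.1 161.8]
```

View pics/w3.png

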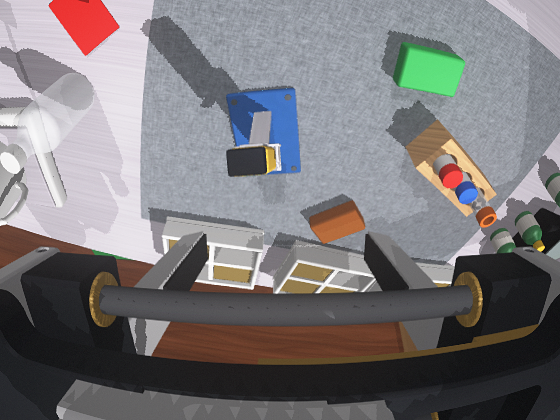

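The pen's cap top is centred near (247,162), as predicted, so the pen pose is right. But joint 6 has hit its limit, so I'll turn the tool half round for the same grasp.

>>> {"op": "arm_command", "data": {
  "rows": [
    [0,0,0,0,0,1,1],
    [0,0,0,0,0,1,1],
    [0,0,0,0,0,1,1],
    [0,0,0,0,0,1,1],
    [0,0,0,0,0,1,1],
    [0,0,0,0,0,1,1],
    [0,0,0,0,0,1,1],
    [0,0,0,0,0,1,1],
    [0,0,0,0,0,1,1],
    [0,0,0,0,0,1,1]
  ]
}}

```text
time_s: 4.55
eef_pos: [0.4943, -0.1413, 0.2667]
tcp_rot: [0.161, 0.57, 0.775, 0.221]
ft_force: [-0.3, -0.6, -0.4]
opening: 1.002
grip_force: 0.0
```

```bash
cat >> h.py <<'E'
G=np.array([.533,-.16,.138]); RG=penR(np.radians(202),np.radians(35))@np.diag([-1.,-1,1])
E
python3 - <<'E'
from h import *
from cell import *
s=sense();print(s['joint_positions'].round(2),go(s,G-.1*RG[:,2],RG))
E
```

```text
[-0.69 -0.3   1.73  0.46  1.4  -1.  ] [-0.0427, -0.0582, 0.0326, -0.0064, 0.0487, 0.9555]
```

>>> {"op": "arm_command", "data": {
  "rows": [
    [-0.043,-0.058,0.033,-0.006,0.049,0.956,1],
    [-0.043,-0.058,0.033,-0.006,0.049,0.956,1],
    [-0.043,-0.058,0.033,-0.006,0.049,0.956,1],
    [-0.043,-0.058,0.033,-0.006,0.049,0.956,1],
    [-0.043,-0.058,0.033,-0.006,0.049,0.956,1],
    [-0.043,-0.058,0.033,-0.006,0.049,0.956,1],
    [-0.043,-0.058,0.033,-0.006,0.049,0.956,1],
    [-0.043,-0.058,0.033,-0.006,0.049,0.956,1],
    [-0.043,-0.058,0.033,-0.006,0.049,0.956,1],
    [-0.043,-0.058,0.033,-0.006,0.049,0.956,1]
  ]
}}

```text
time_s: 5.8
eef_pos: [0.4801, -0.1814, 0.22]
tcp_rot: [-0.057, 0.936, 0.183, 0.295]
ft_force: [-0.0, -0.4, -0.7]
opening: 1.0
grip_force: 0.0
```

```bash
python3 - <<'E'
from h import *
from cell import *
s=sense();print(s['joint_positions'].round(2),s['eef_pos'],go(s,G-.1*RG[:,2],RG),go(s,G+.002*RG[:,2],RG))
E
```

```text
[-0.84 -0.25  1.81  0.58  1.39  0.29] [ 0.48014852 -0.18141413  0.22000744] [-0.0004, -0.0001, -0.0001, -0.0002, -0.0002, 0.0012] [-0.0005, -0.0, 0.1274, -0.0002, -0.0002, 0.0012]
```

>>> {"op": "arm_command", "data": {
  "rows": [
    [0,0,0.06,0,0,0,1],
    [0,0,0.1,0,0,0,1],
    [0,0,0.1275,0,0,0,1],
    [0,0,0.1275,0,0,0,1],
    [0,0,0.1275,0,0,0,0.3],
    [0,0,0.1275,0,0,0,0.3],
    [0,0,0.1275,0,0,0,0.3],
    [0,0,0.1275,0,0,0,0.3],
    [0,0,0.1275,0,0,0,0.3],
    [0,0,0.1275,0,0,0,0.3]
  ],
  "force": 20
}}

```text
time_s: 7.05
eef_pos: [0.5344, -0.1593, 0.1365]
tcp_rot: [-0.058, 0.936, 0.181, 0.295]
ft_force: [0.4, 0.0, -0.0]
opening: 0.398
grip_force: 0.0
```

>>> {"op": "arm_command", "data": {
  "rows": [
    [0,0,0,0,0,0,0.2],
    [0,0,0,0,0,0,0.2],
    [0,0,0,0,0,0,0.2],
    [0,0,0,0,0,0,0.2]
  ],
  "force": 20
}}

```text
time_s: 7.55
eef_pos: [0.5344, -0.1594, 0.1365]
tcp_rot: [-0.058, 0.936, 0.181, 0.295]
ft_force: [0.2, 0.3, 0.9]
opening: 0.36
grip_force: 20.0
```

>>> {"op": "arm_command", "data": {
  "rows": [
    [0,0,-0.02,0,0,0,0.2],
    [0,0,-0.04,0,0,0,0.2],
    [0,0,-0.06,0,0,0,0.2],
    [0,0,-0.08,0,0,0,0.2],
    [0,0,-0.1,0,0,0,0.2],
    [0,0,-0.12,0,0,0,0.2],
    [0,0,-0.12,0,0,0,0.2]
  ]
}}

```text
time_s: 8.43
eef_pos: [0.4833, -0.181, 0.2168]
tcp_rot: [-0.056, 0.936, 0.181, 0.296]
ft_force: [-0.5, -0.5, -1.4]
opening: 0.362
grip_force: 20.0
```

```bash
python3 - <<'E'
from h import *
from cell import *
s=sense();print(s['joint_positions'].round(2),s['eef_pos'],s['ft_force'],s['opening'])
R=down(np.arctan2(RG[1,0],RG[0,0]))  # keep tool yaw, upright
print(go(s,[.5555,.12,.26],R))
for az in np.radians([0,-20,-40]):
    print(az,go(s,[.5555,.1,.26],down(az)))
E
```

```text
[-0.83 -0.24  1.81  0.58  1.37  0.3 ] [ 0.48333233 -0.18102004  0.2168433 ] [-0.51927959 -0.53893905 -1.39185358] 0.36153439972000606
[0.2146, -0.3154, 0.0841, 0.0016, -0.39, -0.0009]
0.0 [0.2069, -0.2923, 0.0788, -0.0733, -0.3854, 0.2358]
-0.3490658503988659 [0.2069, -0.2923, 0.0788, -0.1413, -0.3727, 0.4508]
-0.6981317007977318 [0.2069, -0.2923, 0.0788, -0.2093, -0.3515, 0.6654]
```

```bash
python3 - <<'E'
from h import *
from cell import *
s=sense()
print(go(s,[.5555,.1827,.28],down(np.radians(22))))
E
```

```text
[0.2529, -0.3881, 0.0804, 0.0016, -0.39, -0.0009]
```

>>> {"op": "arm_command", "data": {
  "rows": [
    [0,0,-0.05,0,0,0,0.2],
    [0.253,-0.388,0.0804,0.0016,-0.39,0,0.2],
    [0.253,-0.388,0.0804,0.0016,-0.39,0,0.2],
    [0.253,-0.388,0.0804,0.0016,-0.39,0,0.2],
    [0.253,-0.388,0.0804,0.0016,-0.39,0,0.2],
    [0.253,-0.388,0.0804,0.0016,-0.39,0,0.2],
    [0.253,-0.388,0.0804,0.0016,-0.39,0,0.2],
    [0.253,-0.388,0.0804,0.0016,-0.39,0,0.2],
    [0.253,-0.388,0.0804,0.0016,-0.39,0,0.2],
    [0.253,-0.388,0.0804,0.0016,-0.39,0,0.2]
  ]
}}

```text
time_s: 9.68
eef_pos: [0.5551, 0.182, 0.2786]
tcp_rot: [-0.001, 0.982, 0.19, -0.001]
ft_force: [-0.2, 0.3, -0.4]
opening: 0.359
grip_force: 20.0
```

```bash
python3 - <<'E'
from h import *
from cell import *
for n in ("scene","side","wrist"):
    c=capture(n);np.savez(f"pics/{n}4.npz",**c)
a,b,w=load("scene4"),load("side4"),load("wrist4")
s=sense();print(s['joint_positions'].round(2),s['eef_pos'],s['opening'],Rq(s['tcp_rot']).round(3).tolist())
def cr(c,x,y,w,h): return cv2.resize(c['color'][y:y+h,x:x+w,::-1],(400,600),interpolation=cv2.INTER_CUBIC)
cv2.imwrite("pics/crop4.png",np.hstack([cr(a,270,225,60,90),cr(b,325,125,60,90)]))
E
```

```text
[0.22 0.16 1.18 0.   1.8  1.41] [0.55519436 0.18183569 0.27914449] 0.360190359622095 [[0.928, 0.372, -0.002], [0.372, -0.928, 0.002], [-0.001, -0.003, -1.0]]
```

View pics/crop4.png

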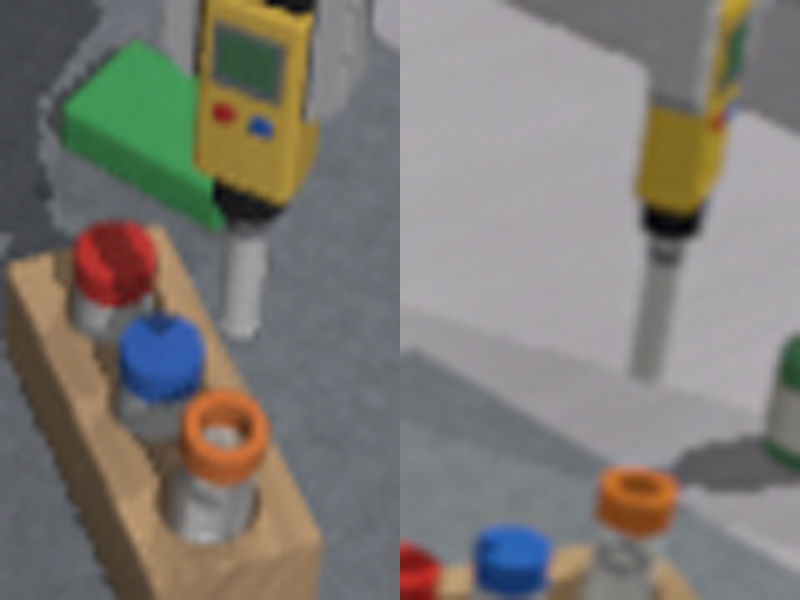

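The scene crop shows the stem end at full-image (306.0,275.2), the shoulder underside near (306.9,258), and the mouth hole at (303.3,288). In the side crop the stem end is at (361.7,182), the shoulder (365.2,159) and the hole (361,198.2).

```bash
python3 - <<'E'
from h import *
a,b=load("scene4"),load("side4")
f=6.6667
P=lambda xs,ys,xd,yd:tri(a,(270+xs/f,225+ys/f),b,(325+(xd-400)/f,125+yd/f))
for n,q in dict(tip=(240,333,646,380),shoul=(248,218,664,238),mouth=(222,421,640,487),collarout=(224,422,638,490)).items(): print(n,*[x.round(4) for x in P(*q)])
T=[.5552,.1818]
for z in (.144,.206,.282):print(z,((proj(a,T+[z])-[270,225])*f).round(0),((proj(b,T+[z])-[325,125])*f+[400,0]).round(0))
print('mouth at .5555,.1827,.098',((proj(a,[.5555,.1827,.098])-[270,225])*f).round(0),((proj(b,[.5555,.1827,.098])-[325,125])*f+[400,0]).round(0))
for n,c,bx in (('a',a,(294,278,318,310)),('b',b,(350,190,372,212))):
    m,ce,_=mask(c,(6,150,100),(16,255,255),bx);cs=cv2.findContours(m,cv2.RETR_CCOMP,1)[0]
    print(n,ce.round(2),[np.round(cv2.minAreaRect(q)[0],2) for q in cs])
E
```

```text
tip [0.5547 0.1851 0.1416] 0.0018
shoul [0.5548 0.1846 0.2002] 0.0021
mouth [0.5593 0.1846 0.0969] 0.0041
collarout [0.5584 0.1846 0.0952] 0.0045
0.144 [231. 325.] [640. 376.]
0.206 [244. 198.] [664. 229.]
0.282 [261.  25.] [695.  33.]
mouth at .5555,.1827,.098 [224. 415.] [626. 478.]
a [303.   290.02] [array([303. , 290.5]), array([303. , 290.5])]
b [360.   199.74] [array([360., 200.])]
```

```bash
cat >> h.py <<'E'
def fproj(c,X):
    x=c['R']@np.asarray(X)+c['t'];r=np.hypot(x[0],x[1]);th=np.arctan2(r,x[2]);return np.array([c['cx'],c['cy']])+c['fx']*th*x[:2]/r
E
python3 - <<'E'
from h import *
w=load("wrist4")
for X in ([.5552,.1818,.144],[.5552,.1818,.206],[.5555,.1827,.098]): print(fproj(w,X).round(1))
x,y=[int(v) for v in fproj(w,[.5555,.1827,.098])]
print(x,y)
m,ce,st=mask(w,(6,150,80),(16,255,255),(x-40,y-40,x+40,y+40));print(ce,st)
x0,y0=x-60,y-45
cv2.imwrite("pics/crop5.png",cv2.resize(w['color'][y0:y0+90,x0:x0+120,::-1],(800,600),interpolation=cv2.INTER_CUBIC));print(x0,y0)
E
```

```text
[285.5 204. ]
[285.2 221.9]
[285.  194.2]
284 194
[285.32024169 189.6978852 ] [272 178  27  26 331]
224 149
```

View pics/crop5.png

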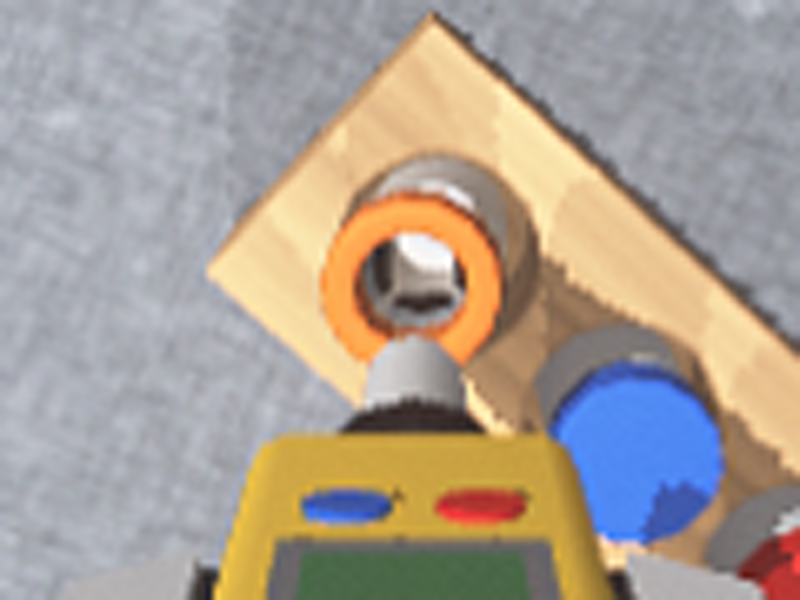

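The wrist crop shows the mouth hole at (285.7,191.2) and the stem end at (286.2,~204), so the mouth is about 4.5 mm farther along tool +x. I'll shift and feel down gently.

>>> {"op": "arm_command", "data": {
  "rows": [
    [0.0056,0,0.02,0,0,0,0.2],
    [0.0056,0,0.04,0,0,0,0.2],
    [0.0056,0,0.05,0,0,0,0.2],
    [0.0056,0,0.055,0,0,0,0.2],
    [0.0056,0,0.06,0,0,0,0.2],
    [0.0056,0,0.064,0,0,0,0.2],
    [0.0056,0,0.064,0,0,0,0.2]
  ]
}}

```text
time_s: 10.7
eef_pos: [0.5593, 0.1854, 0.2277]
tcp_rot: [-0.001, 0.982, 0.191, -0.001]
ft_force: [-0.4, 0.7, -0.7]
opening: 0.359
grip_force: 20.0
```

```bash
python3 - <<'E'
from h import *
from cell import *
s=sense();print(s['eef_pos'],s['ft_force'],s['wrist_torque'].round(2))
E
```

```text
[0.55926856 0.18544259 0.22769373] [-0.37145834  0.69081924 -0.70810227] [-0.05  0.13  0.02]
```

>>> {"op": "arm_command", "data": {
  "rows": [
    [0,0,0.004,0,0,0,0.2],
    [0,0,0.008,0,0,0,0.2],
    [0,0,0.012,0,0,0,0.2],
    [0,0,0.012,0,0,0,0.2]
  ]
}}

```text
time_s: 11.2
eef_pos: [0.5591, 0.1854, 0.2176]
tcp_rot: [-0.001, 0.982, 0.191, -0.001]
ft_force: [-0.5, 0.2, -0.8]
opening: 0.363
grip_force: 20.0
```

```bash
python3 - <<'E'
from h import *
from cell import *
s=sense();print(s['eef_pos'],s['ft_force'],s['wrist_torque'].round(2))
E
```

```text
[0.55906569 0.18538298 0.21758601] [-0.47086272  0.17482424 -0.77583872] [-0.09  0.12  0.04]
```

>>> {"op": "arm_command", "data": {
  "rows": [
    [0,0,0.004,0,0,0,0.2],
    [0,0,0.008,0,0,0,0.2],
    [0,0,0.012,0,0,0,0.2],
    [0,0,0.016,0,0,0,0.2],
    [0,0,0.019,0,0,0,0.2],
    [0,0,0.019,0,0,0,0.2]
  ]
}}

```text
time_s: 11.95
eef_pos: [0.5591, 0.1849, 0.2024]
tcp_rot: [-0.001, 0.982, 0.191, -0.001]
ft_force: [-0.1, -4.2, -2.2]
opening: 0.364
grip_force: 20.0
```

```bash
python3 - <<'E'
from h import *
from cell import *
s=sense();print(s['eef_pos'],s['ft_force'],s['wrist_torque'].round(2))
E
```

```text
[0.55908608 0.18488275 0.2023807 ] [-0.14794065 -4.24184011 -2.20461228] [-1.    0.32  0.06]
```

>>> {"op": "arm_command", "data": {
  "rows": [
    [0,0.0015,0.002,0,0,0,0.2],
    [0,0.0015,0.004,0,0,0,0.2],
    [0,0.0015,0.005,0,0,0,0.2],
    [0,0.0015,0.005,0,0,0,0.2]
  ]
}}

```text
time_s: 12.45
eef_pos: [0.5596, 0.1843, 0.1988]
tcp_rot: [-0.001, 0.982, 0.191, -0.001]
ft_force: [-1.0, -2.2, -1.2]
opening: 0.363
grip_force: 20.0
```

```bash
python3 - <<'E'
from h import *
from cell import *
s=sense();print(s['eef_pos'],s['ft_force'],s['wrist_torque'].round(2))
E
```

```text
[0.55959847 0.18431105 0.19879822] [-0.99451433 -2.2246748  -1.21615731] [-0.86  0.42  0.02]
```

>>> {"op": "arm_command", "data": {
  "rows": [
    [0,0.0008,0.0015,0,0,0,0.2],
    [0,0.0008,0.003,0,0,0,0.2],
    [0,0.0008,0.003,0,0,0,0.2]
  ]
}}

```text
time_s: 12.82
eef_pos: [0.5601, 0.1839, 0.1971]
tcp_rot: [-0.002, 0.982, 0.191, -0.0]
ft_force: [-1.8, -2.1, 2.4]
opening: 0.361
grip_force: 20.0
```

```bash
python3 - <<'E'
from h import *
from cell import *
s=sense();print(s['eef_pos'],s['ft_force'],s['wrist_torque'].round(2))
E
```

```text
[0.56009848 0.18389273 0.1970775 ] [-1.78022827 -2.11426733  2.38481796] [-0.76  0.57 -0.01]
```

Lips felt (about 3 N upward). Let go.

>>> {"op": "arm_command", "data": {
  "rows": [
    [0,0,0,0,0,0,0.45],
    [0,0,0,0,0,0,0.6],
    [0,0,0,0,0,0,0.8],
    [0,0,0,0,0,0,1],
    [0,0,0,0,0,0,1],
    [0,0,0,0,0,0,1],
    [0,0,0,0,0,0,1],
    [0,0,0,0,0,0,1]
  ]
}}

```text
time_s: 13.82
eef_pos: [0.5599, 0.1838, 0.1965]
tcp_rot: [-0.002, 0.982, 0.191, -0.001]
ft_force: [0.2, 2.0, 0.5]
opening: 1.001
grip_force: 0.0
```

```bash
python3 - <<'E'
from h import *
from cell import *
for n in ("scene","side","wrist"):
    c=capture(n);np.savez(f"pics/{n}6.npz",**c)
a,b,w=load("scene6"),load("side6"),load("wrist6")
s=sense();print(s['eef_pos'],s['ft_force'],s['opening'])
def cr(c,x,y,w,h): return cv2.resize(c['color'][y:y+h,x:x+w,::-1],(266,400),interpolation=cv2.INTER_CUBIC)
cv2.imwrite("pics/crop6.png",np.hstack([cr(a,270,215,60,90),cr(b,325,125,60,90),cv2.resize(w['color'][120:300,230:350,::-1],(266,400))]))
E
```

```text
[0.5599307  0.18376582 0.19649914] [0.89437939 0.27424067 0.04040612] 0.9989680185205183
```

View pics/crop6.png

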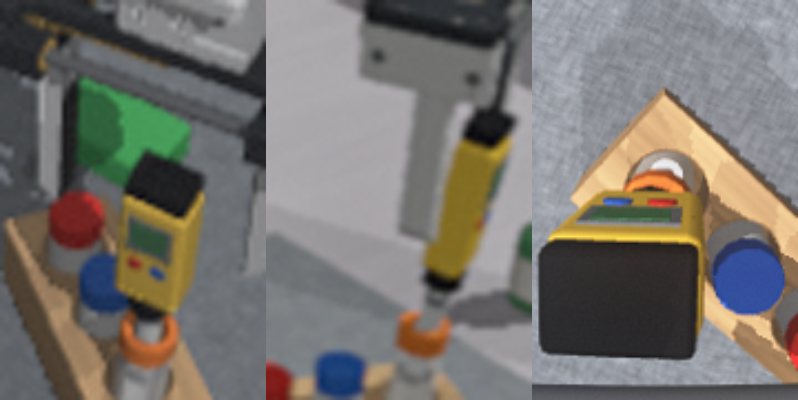

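The pen stands alone in the vial: cap top at wrist (269,254), scene (307,257), side (375,154). Next, locate the cap top for pressing.

```bash
python3 - <<'E'
from h import *
from cell import *
a,b,w=load("scene6"),load("side6"),load("wrist6")
B=(0,0,0),(180,255,60)
for n,c,bx in (('a',a,(298,248,317,264)),('b',b,(369,149,382,160)),('w',w,(231,226,310,284))):
    m,ce,st=mask(c,*B,bx);print(n,ce.round(1),st)
    if n=='a':pa=ce
    if n=='b':pb=ce
    if n=='w':
        r=cv2.minAreaRect(cv2.findContours(m,0,2)[0][0]);print(r)
        for z in (.228,.232):
            o,d=fray(c,*r[0]);print(z,(o+d*(z-o[2])/d[2]).round(4))
            q=cv2.boxPoints(r);Q=[];
            for p in q:
                o,d=fray(c,*p);Q.append(o+d*(z-o[2])/d[2])
            print(np.linalg.norm(Q[1]-Q[0]),np.linalg.norm(Q[2]-Q[1]))
print(tri(a,pa,b,pb))
E
```

```text
a [306.6 256.1] [298 249  18  15 155]
b [374.7 153.1] [370 149  11   9  66]
w [268.4 254.2] [ 233  228   72   54 3619]
((267.99066162109375, 254.29002380371094), (71.25325012207031, 51.779518127441406), 1.8476102352142334)
0.228 [0.5711 0.1958 0.228 ]
0.024260773258017728 0.029998531132789476
0.232 [0.5726 0.1961 0.232 ]
0.023515951101288422 0.029077555926459265
(array([0.57064122, 0.19626219, 0.22495915]), np.float64(0.0005930494476066218))
```

```bash
cat >> h.py <<'E'
U=np.array([.014,.017,.166]);U/=np.linalg.norm(U);C0=np.array([.571,.196,.2305])
def RP(yaw=np.radians(22)):
    x=np.array([np.cos(yaw),np.sin(yaw),0]);z=-U;x=x-z*(x@z);x/=np.linalg.norm(x);return np.c_[x,np.cross(z,x),z]
E
python3 - <<'E'
from h import *
from cell import *
s=sense();R=RP()
t=C0+U*.037;print(t,go(s,t,R))
E
```

```text
[0.57409338 0.19975624 0.26717863] [0.0238, -0.0122, -0.0883, -0.0423, -0.073, 0.0024]
```

>>> {"op": "arm_command", "data": {
  "rows": [
    [0,0,-0.05,0,0,0,1],
    [0,0,-0.1,0,0,0,1],
    [0,0,-0.12,0,0,0,1],
    [0.024,-0.012,-0.12,-0.042,-0.073,0,0],
    [0.024,-0.012,-0.12,-0.042,-0.073,0,0],
    [0.024,-0.012,-0.12,-0.042,-0.073,0,0],
    [0.024,-0.012,-0.12,-0.042,-0.073,0,0],
    [0.024,-0.012,-0.12,-0.042,-0.073,0,0],
    [0.024,-0.012,-0.12,-0.042,-0.073,0,0],
    [0.024,-0.012,-0.12,-0.042,-0.073,0,0]
  ]
}}

```text
time_s: 15.22
eef_pos: [0.5742, 0.1994, 0.293]
tcp_rot: [0.042, 0.98, 0.19, -0.05]
ft_force: [-0.3, 0.7, -1.3]
opening: 0.291
grip_force: 0.0
```

>>> {"op": "arm_command", "data": {
  "rows": [
    [0,0,0,0,0,0,0],
    [0,0,0,0,0,0,0],
    [0,0,0,0,0,0,0],
    [0,0,0,0,0,0,0],
    [0,0,0,0,0,0,0]
  ]
}}

```text
time_s: 15.85
eef_pos: [0.5743, 0.1996, 0.2925]
tcp_rot: [0.042, 0.979, 0.19, -0.051]
ft_force: [-0.1, 0.1, -0.7]
opening: 0.004
grip_force: 0.0
```

```bash
python3 - <<'E'
from h import *
from cell import *
a,b=[capture(n) for n in ("scene","side")];c=capture("wrist")
s=sense();R=RP();print(s['eef_pos'],s['ft_force'],s['opening'])
B=(0,0,0),(180,255,60)
pa=mask(a,*B,(298,248,317,264))[1];pb=mask(b,*B,(369,149,382,160))[1]
print(pa,pb,tri(a,pa,b,pb))
p=fproj(c,C0);print(p);m,ce,st=mask(c,*B,(int(p[0])-60,int(p[1])-60,int(p[0])+60,int(p[1])+55));print(ce,st)
cv2.imwrite("pics/w7.png",c['color'][:,:,::-1])
for k in (.037,.019):print(go(s,C0+U*k,R))
E
```

```text
[0.57433394 0.19965442 0.29251149] [0.40512096 0.3567291  0.20463786] 0.002485564066544108
[306.5974026  256.12987013] [374.68852459 153.37704918] (array([0.57053673, 0.19613375, 0.22434539]), np.float64(0.0010242607477487548))
[282.49009918 222.54951094]
[282.61544172 225.48997773] [ 262  206   42   71 1347]
[0.0034, -0.0022, 0.0314, -0.0002, -0.0, 0.0025]
[0.0034, -0.0022, 0.0539, -0.0002, -0.0, 0.0025]
```

View pics/w7.png

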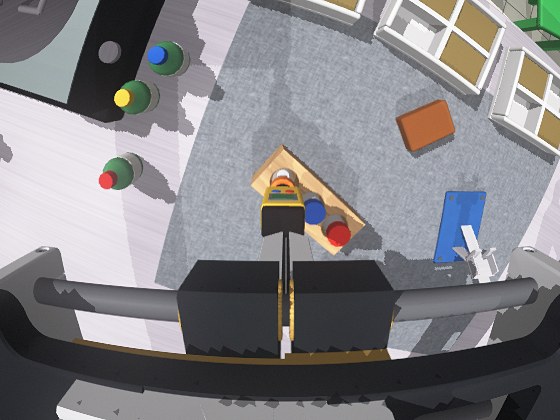

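The fingers are closed, tips at (285,233), and the cap is right ahead at (283,220); the pen still stands. Come down to touch.

>>> {"op": "arm_command", "data": {
  "rows": [
    [0.0034,-0.0022,0.02,0,0,0,0],
    [0.0034,-0.0022,0.04,0,0,0,0],
    [0.0034,-0.0022,0.05,0,0,0,0],
    [0.0034,-0.0022,0.053,0,0,0,0],
    [0.0034,-0.0022,0.056,0,0,0,0],
    [0.0034,-0.0022,0.058,0,0,0,0],
    [0.0034,-0.0022,0.058,0,0,0,0]
  ]
}}

```text
time_s: 16.88
eef_pos: [0.5727, 0.1977, 0.2472]
tcp_rot: [0.042, 0.98, 0.19, -0.05]
ft_force: [0.1, 0.2, 2.4]
opening: 0.002
grip_force: 1.3
```

```bash
python3 - <<'E'
from h import *
from cell import *
s=sense();print(s['eef_pos'],s['ft_force'],s['wrist_torque'].round(2), (s['eef_pos']-.017*U))
E
```

```text
[0.57269057 0.19769203 0.24717382] [0.11619238 0.2219042  2.38970985] [-0.02  0.07 -0.05] [0.57126929 0.19596619 0.23032147]
```

>>> {"op": "arm_command", "data": {
  "rows": [
    [0,0,0.0025,0,0,0,0],
    [0,0,0.005,0,0,0,0],
    [0,0,0.0075,0,0,0,0],
    [0,0,0.01,0,0,0,0]
  ]
}}

```text
time_s: 17.38
eef_pos: [0.5719, 0.1968, 0.2389]
tcp_rot: [0.042, 0.98, 0.19, -0.05]
ft_force: [0.5, 1.1, 5.8]
opening: 0.003
grip_force: 2.6
```

```bash
python3 - <<'E'
from h import *
from cell import *
s=sense();print(s['eef_pos'],s['ft_force'],s['wrist_torque'].round(2), (s['eef_pos']-.017*U))
E
```

```text
[0.57187782 0.19680443 0.23886543] [0.54046896 1.13273966 5.79045441] [-0.05  0.09 -0.  ] [0.57045654 0.19507859 0.22201309]
```

>>> {"op": "arm_command", "data": {
  "rows": [
    [0,0,0.0025,0,0,0,0],
    [0,0,0.005,0,0,0,0],
    [0,0,0.0075,0,0,0,0],
    [0,0,0.01,0,0,0,0],
    [0,0,0.0125,0,0,0,0]
  ]
}}

```text
time_s: 18.0
eef_pos: [0.571, 0.1958, 0.229]
tcp_rot: [0.042, 0.98, 0.19, -0.05]
ft_force: [0.6, 0.0, 4.7]
opening: 0.005
grip_force: 2.7
```

```bash
python3 - <<'E'
from h import *
from cell import *
s=sense();print(s['eef_pos'],s['ft_force'],s['wrist_torque'].round(2), (s['eef_pos']-.017*U))
E
```

```text
[0.57104725 0.19577326 0.22899616] [0.60617683 0.01494129 4.65758436] [-0.05  0.07  0.01] [0.56962597 0.19404742 0.21214382]
```

>>> {"op": "arm_command", "data": {
  "rows": [
    [0,0,0.0025,0,0,0,0],
    [0,0,0.005,0,0,0,0],
    [0,0,0.007,0,0,0,0],
    [0,0,0.0085,0,0,0,0]
  ]
}}

```text
time_s: 18.5
eef_pos: [0.5704, 0.1951, 0.2223]
tcp_rot: [0.042, 0.98, 0.19, -0.05]
ft_force: [-0.6, -0.1, 5.2]
opening: 0.007
grip_force: 2.7
```

```bash
python3 - <<'E'
from h import *
from cell import *
s=sense();print(s['eef_pos'],s['ft_force'],s['wrist_torque'].round(2), (s['eef_pos']-.017*U))
E
```

```text
[0.57037372 0.1950834  0.22227662] [-0.6359089  -0.1199946   5.24805839] [-0.01  0.18 -0.03] [0.56895243 0.19335756 0.20542428]
```

Near home; now 1 mm steps, watching for the force rise.

>>> {"op": "arm_command", "data": {
  "rows": [
    [0,0,0.0012,0,0,0,0],
    [0,0,0.0024,0,0,0,0],
    [0,0,0.0024,0,0,0,0]
  ]
}}

```text
time_s: 18.88
eef_pos: [0.5702, 0.1948, 0.2206]
tcp_rot: [0.042, 0.98, 0.19, -0.05]
ft_force: [0.1, 0.7, 6.2]
opening: 0.005
grip_force: 3.0
```

>>> {"op": "arm_command", "data": {
  "rows": [
    [0,0,0.0012,0,0,0,0],
    [0,0,0.0012,0,0,0,0]
  ]
}}

```text
time_s: 19.12
eef_pos: [0.5704, 0.1948, 0.2206]
tcp_rot: [0.042, 0.98, 0.19, -0.049]
ft_force: [0.4, 0.3, 8.1]
opening: 0.005
grip_force: 4.0
```

>>> {"op": "arm_command", "data": {
  "rows": [
    [0,0,0.0012,0,0,0,0],
    [0,0,0.0012,0,0,0,0]
  ]
}}

```text
time_s: 19.38
eef_pos: [0.5705, 0.1948, 0.2205]
tcp_rot: [0.042, 0.98, 0.19, -0.049]
ft_force: [-0.1, -0.2, 9.9]
opening: 0.004
grip_force: 5.0
```

>>> {"op": "arm_command", "data": {
  "rows": [
    [0,0,0.0012,0,0,0,0],
    [0,0,0.0012,0,0,0,0]
  ]
}}

```text
time_s: 19.62
eef_pos: [0.5707, 0.1949, 0.2204]
tcp_rot: [0.042, 0.98, 0.19, -0.048]
ft_force: [-0.1, 0.5, 11.4]
opening: 0.002
grip_force: 6.1
```

>>> {"op": "arm_command", "data": {
  "rows": [
    [0,0,0.002,0,0,0,0],
    [0,0,0.004,0,0,0,0],
    [0,0,0.006,0,0,0,0],
    [0,0,0.007,0,0,0,0],
    [0,0,0.007,0,0,0,0]
  ]
}}

```text
time_s: 20.25
eef_pos: [0.5716, 0.1947, 0.22]
tcp_rot: [0.041, 0.98, 0.19, -0.044]
ft_force: [-0.7, 1.9, 25.4]
opening: 0.006
grip_force: 12.1
```

```bash
python3 - <<'E'
from h import *
from cell import *
a,b=[capture(n) for n in ("scene","side")]
s=sense();print(s['eef_pos'],s['ft_force'],s['wrist_torque'].round(2), (s['eef_pos']-.017*U))
def cr(c,x,y,w,h): return cv2.resize(c['color'][y:y+h,x:x+w,::-1],(400,600),interpolation=cv2.INTER_CUBIC)
cv2.imwrite("pics/crop8.png",np.hstack([cr(a,275,235,50,75),cr(b,335,145,50,75)]))
E
```

```text
[0.57158717 0.19472787 0.21996818] [-0.51093206  1.40894778 23.77152399] [-0.22  0.63 -0.02] [0.57016588 0.19300202 0.20311584]
```

View pics/crop8.png

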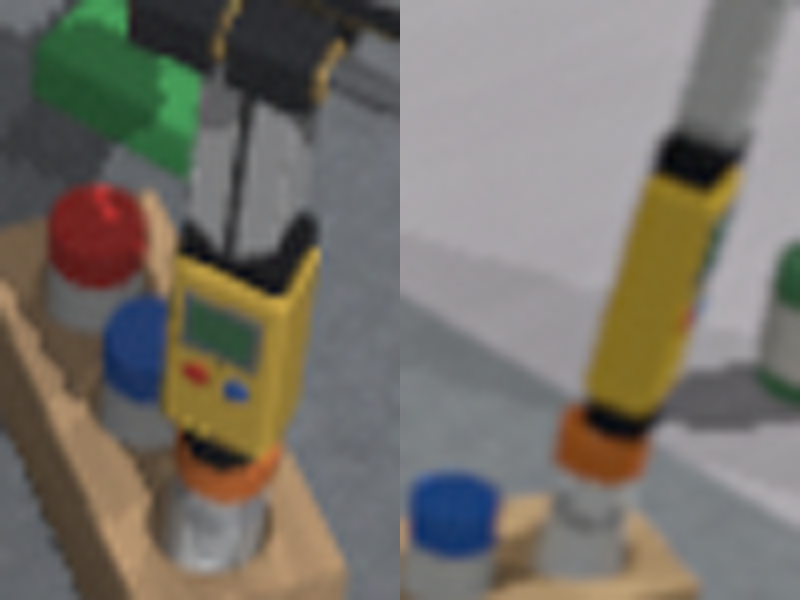

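The pen's black shoulder sits directly on the orange collar in both views (scene about (302,291), side about (362,197)), firm at 25 N. Now take the hand away.

>>> {"op": "arm_command", "data": {
  "rows": [
    [0,0,-0.008,0,0,0,0],
    [0,0,-0.016,0,0,0,0],
    [0,0,-0.05,0,0,0,0],
    [0,0,-0.1,0,0,0,0],
    [0,0,-0.15,0,0,0,0],
    [0,0,-0.15,0,0,0,0],
    [0,0,-0.15,0,0,0,0],
    [0,0,-0.15,0,0,0,0]
  ]
}}

```text
time_s: 21.35
eef_pos: [0.5788, 0.2059, 0.3273]
tcp_rot: [0.042, 0.979, 0.19, -0.053]
ft_force: [0.7, 0.4, 0.9]
opening: 0.006
grip_force: 0.0
```

```bash
python3 - <<'E'
from h import *
from cell import *
a,b=[capture(n) for n in ("scene","side")]
s=sense();print(s['eef_pos'],s['ft_force'],s['time_s'])
B=(0,0,0),(180,255,60)
pa=mask(a,*B,(296,258,317,274))[1];pb=mask(b,*B,(364,158,380,170))[1];X,e=tri(a,pa,b,pb);print(pa,pb,X,e)
print('lean',np.hypot(*(X[:2]-[.5575,.179]))/.16)
E
```

```text
[0.57894508 0.20592346 0.32809114] [-1.07801746  0.97981381  0.89126989] 21.45
[306.30136986 263.15753425] [370.86666667 163.15      ] [0.56634169 0.19338581 0.19716024] 0.0011067364855850486
lean 0.10553567256793198
```

```bash
python3 -c "
from cell import *
print(job_done())"
```

```text
the job is handed in; nothing more can be done
None
```

The yellow pen stands in the storage vial with its shoulder home on the rim, pressed to about 25 N, and the hand is clear; I handed the job in at about 21.5 s, and no verdict came back.

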